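Hang the cleaned parts to drip and set the bench timer

TASK

Hang the wire basket of cleaned parts by its bail on the slanted hook of the drip stand, down in the bend, keeping it upright on the way. Then set the wind-up timer down, not dropped, in the middle of the black rubber mat, square to it with its zero mark towards the far side of the bench; let go, take it by the knob and wind it clockwise to about 10 minutes, pressing down so that the light housing stays put and does not spin. Leave everything else on the bench where it is.

Things in the scene. Friction and masses are not known exactly. Their poses are not given: they have to be found in the camera images.
- basket_grip (a point): Steel wire basket 52 mm across, 36 mm high, with a rigid upright bail, 120 mm high in all, 160 g. This point: where to grip, midway between the bail's flat vertical legs, 103 mm above the underside, 14 mm below the top bar. Legs at y = +-20 mm in its frame (43 mm over their outsides, 8 mm wide in x, straight from 76 to 117 mm above the underside, wider below): close the fingers along y. z up.
- basket_bar (a point): Centre of the bail's top bar, round, 5 mm thick, along y, 117 mm above the basket's underside; same axes as basket_grip. The opening under the bar is 37 mm wide. This bar goes over the hook.
- drip_stand: Fixed steel drip stand; origin: centre of the underside of its 140 x 140 mm tray with 12 mm rim. A 12 mm post stands at x = +55 mm in its frame, 175 mm high over all. From it a hook of 7 mm round wire runs out along -x (towards the robot): slightly down to the bend, then up at 42 degrees to its tip.
- hook_bend (a point): Centre of the wire at the hook's lowest point, the bend, 150 mm above the bench; axes of the drip stand (-x out from the post, z up). A hung bar rests here, its centre about 7 mm above this point; let go on the slanted part it slides down to the bend by itself.
- hook_tip (a point): Centre of the hook's free end: 30 mm further along -x and 27 mm higher than the bend (slanted part 40 mm long). Axes of the drip stand.
- mat: Fixed square mat of black rubber, 150 x 150 x 3 mm, flat on the bench. Origin: centre of its underside (top at 3 mm). Its x axis points to the far side of the bench, away from the robot (within 0.25 rad).
- timer_center (a point): Wind-up timer, 220 g: grey housing 64 x 64 mm (sides along x and y) on low rubber feet, top face 38 mm above the underside, 63 mm high with its knob. This point: centre of the housing, 20.5 mm above the underside; x towards the zero mark, z up. It starts upright on the bench. Its own weight cannot hold it against the knob's torque: press down with about 8 to 15 N while turning.
- timer_zero (a point): The zero mark: a broad black bar on the white dial at the edge of the timer's top face, 31 mm from the centre. Thin marks follow every 5 minutes (0.524 rad) clockwise seen from above, each third one longer.
- timer_knob (a joint): Knob angle in rad: 0 with its white pointer at the zero mark, growing clockwise seen from above, 0.1047 per minute: 10 minutes is 1.047 (second mark after zero). Starts at 0.05 to 0.4, stops at 0 and 5.6. It turns stiffly (0.11 N m), stays where it is left and does not run down during the job.
- knob_grip (a point): Middle of the knob's black bar, on the timer's axis, 53 mm above the timer's underside. Bar: 40 mm long along x, 12 mm thick along y, 20 mm high (43 to 63 mm above the underside); x points to its white pointer end and turns with the knob. It stands on a round skirt 47 mm across that turns with it, upper face 43 mm above the underside: fingertips holding the bar may press down on it.
- prime_lens: A camera lens standing on end, 60 mm across, 58 mm high; origin at its underside. Leave it.
- oil_bottle: A small white plastic bottle, 36 mm across, 100 mm high; origin at its underside. Leave it.
- film_core: A grey plastic film core (ring) lying flat, 50 mm across, 16 mm high; origin at its underside. Leave it.
- screwdriver: A screwdriver lying on the bench, 150 mm long. Leave it.
- film_can: A flat round aluminium film can, 107 mm across, 34 mm high; origin at its underside. Leave it.
- loupe: A black eye loupe, 40 mm across, 46 mm high; origin at its underside. Leave it.
- swab_jar: A jar with a steel lid, 60 mm across, 85 mm high; origin at its underside. Leave it.
- reel_spool: A small aluminium film spool lying flat, 90 mm across, 16 mm high; origin at its underside. Leave it.
Mind the look-alikes: they are no part of the job. What is shaped like the part that bears basket_grip but red is not meant.

How it is judged (in metres and radians):
On the way, in this order (a step that is already met when the one before it is completed fails the run):
1. the basket hangs by its bail in the bend of the hook, let go (distance between basket_bar and hook_bend below 0.022 m and z of basket_bar in the frame of hook_bend above 0 m and angle between basket_bar's own z axis and vertical below 0.3 rad and contact force between basket and drip_stand above 0.3 N and contact force between basket and the fingers below 0.05 N), for 0.2 s.
2. the timer stands in the middle of the mat, square, zero mark to the far side, let go, not yet set (x of timer_center in the frame of mat between -0.03 and 0.03 m and y of timer_center in the frame of mat between -0.03 and 0.03 m and z of timer_center in the frame of mat below 0.027 m and angle between timer_center's own z axis and vertical below 0.08 rad and angle between the x axis of timer_center and the x axis of mat, either way round below 0.35 rad and x of timer_zero in the frame of mat above -0.002 m and contact force between the fingers and timer below 0.05 N and value of joint timer_knob below 0.7 rad), for 0.1 s.
3. the knob is at about 10 minutes (value of joint timer_knob between 0.89 and 1.204 rad), for 0.2 s.
At the end, for the whole second after the job is handed in: Basket at rest, upright within 0.3 rad, its bar within 22 mm of the hook's bend, borne by the stand. Timer at rest on the mat, within 30 mm of its centre along each mat axis, square within 0.35 rad, zero mark to the far side, knob at 10 +/- 1.5 min (0.89 to 1.20 rad). Others shifted under 30 mm (all of step 1 and all of step 3 and x of timer_center in the frame of mat between -0.03 and 0.03 m and y of timer_center in the frame of mat between -0.03 and 0.03 m and z of timer_center in the frame of mat below 0.027 m and angle between timer_center's own z axis and vertical below 0.08 rad and angle between the x axis of timer_center and the x axis of mat, either way round below 0.35 rad and x of timer_zero in the frame of mat above -0.002 m and contact force between the fingers and timer below 0.05 N and linear speed of basket below 0.03 m/s and linear speed of timer below 0.02 m/s); the robot touches nothing.
It fails at once if the basket is tipped by more than 0.8 rad, so that its parts would spill (angle between basket_bar's own z axis and vertical above 0.8 rad).
It fails at once if the timer is tipped over (angle between timer_center's own z axis and vertical above 0.8 rad).
It fails at once if the timer is dropped (contact force between the fingers and timer below 0.05 N and linear speed of timer above 0.6 m/s).
It fails at once if one of the other things on the bench is shifted by 30 mm or more (distance of any of prime_lens, oil_bottle, film_core, screwdriver, film_can, loupe, swab_jar, reel_spool from where it was at the start of the episode above 0.03 m).
It also fails if it takes over 70 s, if anything falls off the work surface, if the arm or the gripper's body presses on something with over 40 N, if the wrist force passes 120 N, or if a joint passes its speed limit or range.

ROBOT

A 6-joint arm with a two-finger parallel gripper is mounted at the origin on the work surface. World frame = base frame: x ahead of the robot, y to its left, z up, the work surface at z = 0. Lengths are in mm, angles in rad, forces in N, time in s.
With the tool pointing down it reaches from about 300 to 775 mm from the base axis. Payload 14.6 kg.
Tool frame: the origin (TCP) lies midway between the tips of the shut fingers; the grasp point (between the pads) lies tcp_to_grasp behind it (tcp_to_grasp is the distance from the TCP to the grasp point, in mm); z points along the fingers, y is the line along which they close (so a half turn about z gives the same grasp; the last joint's range is limited). The gripper opens to 85 mm and grips with 20 to 120 N. Pads are 22 mm wide; open, the fingers measure 114 mm over their backs; the gripper's body (76 mm by 85 mm) begins 54 mm behind the grasp point. The pads swing forward as they close: fully open they stand 13 mm farther back than shut.
Start: joints at [1.216, 0.3, 1.521, -0, 1.321, -0.067], TCP at [156.111, 527.37, 231.281] pointing down, gripper open.
Joint ranges: [-3.03, 3.03], [-0.79, 2.21], [0.23, 2.52], [-1.04, 4.18], [0, 3.07], [-2.55, 2.55]. Speed limits (rad/s): [2.22, 2.22, 2.57, 3.14, 3.14, 3.14].

INTERFACE

Orientations are given as a rotation vector (axis times angle).
In Python, from cell import get_obs, grab_frame, camera_model, finish_job, tcp_to_grasp gives the robot as it stands.
- The arm moves only by the tool apply_moves, never from a script. Its argument "plan" is a list of rows, each an object of numbers: "dx", "dy", "dz": the shift along the tool's x, y, z as a fraction of full scale; "wx", "wy", "wz": the turn, a rotation vector about the tool's x, y, z as a fraction of full scale. A call has exactly 8 rows; each row shifts and turns the commanded pose from where the row before left it, along the tool's axes as they then stand; what a row does not reach is not made up. Full scale, the value 1, is 4 cm for a shift and 0.1 rad for a turn. A row lasts 1/10 s, in which the tool goes at most 50 mm and 8.59 degrees, less where a joint would pass 70% of its speed; a pose out of reach is approached as far as the arm can. A call with a number of a shift or a turn outside -1 to 1 is refused whole. A call with a gripper value outside its range is refused whole. "claw" is the opening, from -1 (shut) to 1 (fully open), set as the call begins (left out, the last holds). The fingers move at their own pace and stop on an object; the grip force is fixed at half the most. Time passes only in rows, so rows that do not move let the fingers close, or fill a call up. It gives the time, the measured TCP pose, the force, the opening and the grip force at its end, in the units of the state.
- get_obs(): the state, without advancing time (a new reading comes with each control period).
- grab_frame(name): name is "side" or "top" or "wrist"; returns the picture (400x640x3 uint8, blue, green, red); there is no depth.
- camera_model(name): a dict with "mtx" (3x3 intrinsics, pixels), "xyz" and "orientation" of the camera in the world. Camera axes: x right, y down, z forward; pixel columns grow to the right and rows downward; lengths in mm; the calibration is good to about 2 mm. A picture is of the moment at which its call begins: read the wrist's pose just before it. camera_model takes no time and is no camera call; for the wrist camera it gives the pose at the moment of the call.
- finish_job(): hands the job in; it is judged then, once.
The state is a dict: "time": time; "joint_pos": joint angles; "dq": joint speeds; "joint_efforts": joint torques, N m; "tcp_pos": TCP position; "orientation": TCP orientation; "contact_force": force on the tool from outside, world axes, zero at the start; "moment": the same for the moment, N m; "grip_width": opening from 0.0 (shut) to 1.0 (fully open); "grip_force": force on a finger pad.
Only numpy, scipy, OpenCV 4.12 (cv2) and the standard library are available. Lean on these libraries where they do the work, as an engineer would, in place of code of your own. Each camera call takes 0.05 s, during which the arm holds its last target. There are 200 camera calls.

## Working session

There is one attempt and no reset: what is moved stays moved. The work goes in short steps, Python scripts to look and compute and a tool call to move; the robot and the scene stay as the last step left them, time stands still between calls to the robot, and variables do not carry over. Pictures are saved under pics/ and viewed, at most 10 in all, crops included, and the job is handed in when it is done.

Besides the shell and the picture viewer there is one more tool, called after "Call:" as a command line: name --argument value ..., lists and objects as JSON in quotes. apply_moves: Moves the arm, as the interface text tells. Shift numbers are shares of 4 cm and turn numbers shares of 0.1 rad, none past 1 either way. Its arguments: {"type":"object","properties":{"plan":{"type":"array"},"claw":{"type":"number"}},"required":["plan"]}

```bash
ls; mkdir -p pics
python3 - <<'E'
from cell import *
import cv2,numpy as np
o=get_obs();print(o, tcp_to_grasp if not callable(tcp_to_grasp) else tcp_to_grasp())
for n in("top","side","wrist"):
    m=camera_model(n);print(n,m)
    cv2.imwrite(f"pics/{n}0.png",grab_frame(n))
E
```

```text
pics
{'time': 0.0, 'joint_pos': array([ 1.21644120e+00,  3.00469500e-01,  1.52161451e+00,  3.11240177e-06,
        1.32068732e+00, -6.65946690e-02]), 'dq': array([-0.00146922, -0.00101981, -0.00083541,  0.00112491,  0.00143081,
       -0.00031724]), 'joint_efforts': array([ 5.05201369e-04, -5.43489146e+01, -3.61799812e+01,  6.14020178e-05,
        3.92283808e-03,  1.13284221e-05]), 'tcp_pos': array([156.00768138, 527.1565044 , 230.70804899]), 'orientation': array([-4.50420518e-01, -3.10888352e+00,  1.80946115e-03]), 'contact_force': array([-1.13583582,  0.68262665,  0.55658046]), 'moment': array([ 0.03756488, -0.02884921,  0.03613285]), 'grip_force': 0.0, 'grip_width': 0.9994142627454838} 18.700000000000003
top {'mtx': array([[400.43360256,   0.        , 320.22621169],
       [  0.        , 400.43360256, 194.50411712],
       [  0.        ,   0.        ,   1.        ]]), 'xyz': array([ 308.94601669,   -1.32349291, 1229.30052592]), 'orientation': array([-2.11305302,  2.14614691, -0.21178401])}
side {'mtx': array([[462.76222522,   0.        , 324.79871388],
       [  0.        , 462.76222522, 204.07993925],
       [  0.        ,   0.        ,   1.        ]]), 'xyz': array([357.77146862, 860.62763886, 888.70139562]), 'orientation': array([-0.24745703,  2.77810645, -1.29783309])}
wrist {'mtx': array([[344.87458493,   0.        , 316.37291045],
       [  0.        , 344.87458493, 195.12317098],
       [  0.        ,   0.        ,   1.        ]]), 'xyz': array([ 80.09167406, 548.61951885, 372.98023035]), 'orientation': array([2.30616833, 1.72232425, 0.2705092 ])}
```

View pics/top0.png

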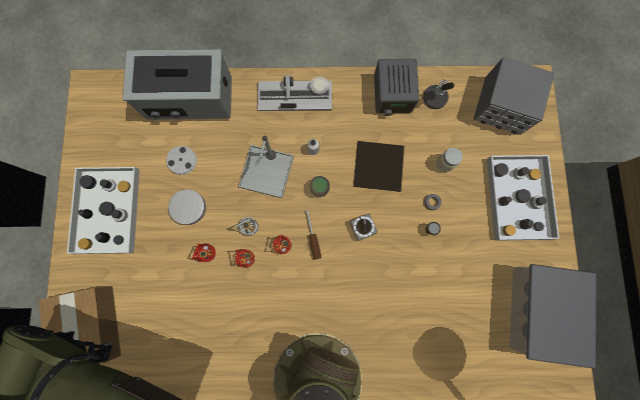

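View pics/side0.png

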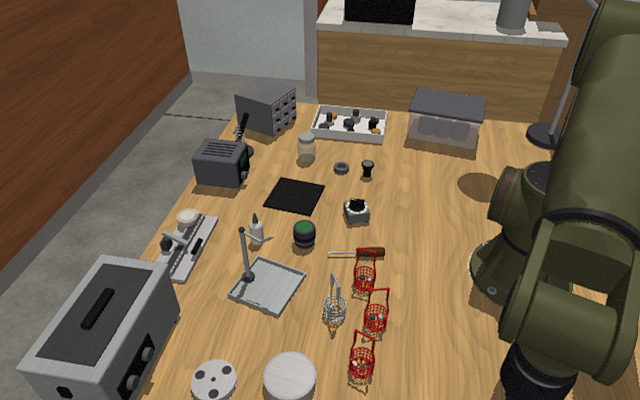

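The top view shows the plain steel basket at (246,227). There are three red look-alikes at (203,252), (243,258) and (281,244); only the grey one fits. The timer is at (363,227), the mat at (379,166) and the stand at (266,172). The side view shows the steel basket at (334,300). I'll confirm it in an enlarged crop.

Run:
```python
import cv2,numpy as np
t=cv2.imread("pics/top0.png");s=cv2.imread("pics/side0.png")
def c(i,x,y,w,h,k): 
    return cv2.resize(i[y:y+h,x:x+w],None,fx=k,fy=k,interpolation=cv2.INTER_CUBIC)
# tl: top basket+stand ; tr: timer/mat ; bl side stand+basket; br side timer/mat
A=c(t,225,130,80,60,5);B=c(t,225,200,80,60,5);C=c(s,220,220,133,100,3)
C=cv2.resize(C,(400,300));D=c(s,300,260,80,60,5)
cv2.imwrite("pics/c1.png",np.vstack([np.hstack([A,B]),np.hstack([C,D])]))
A=c(t,340,205,50,37,8)[:300];B=c(t,345,135,66,60,5);B=cv2.resize(c(t,340,130,80,60,5),(400,300));C=c(s,330,185,53,40,7.5)[:300];C=cv2.resize(C,(400,300));D=cv2.resize(c(s,255,170,80,60,5),(400,300));A=cv2.resize(A,(400,300))
cv2.imwrite("pics/c2.png",np.vstack([np.hstack([A,B]),np.hstack([C,D])]))
```

```text
(no output)
```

View pics/c1.png

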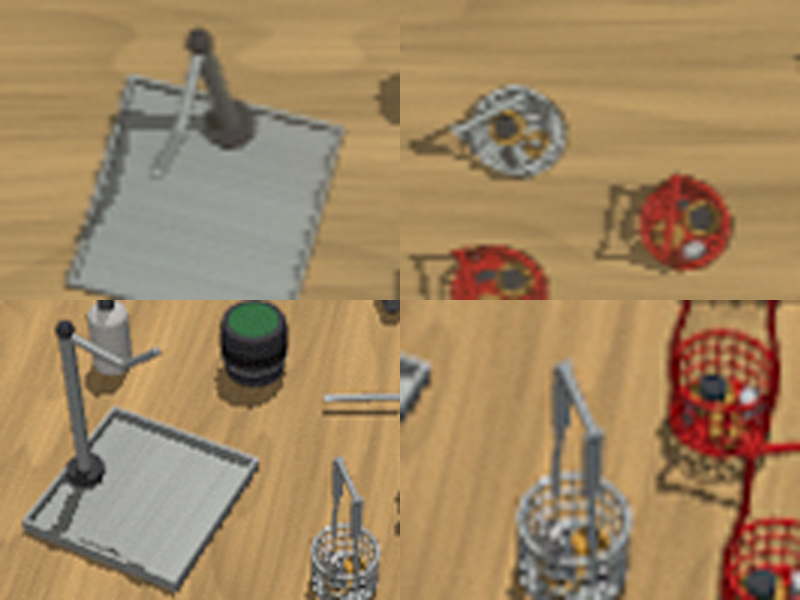

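View pics/c2.png

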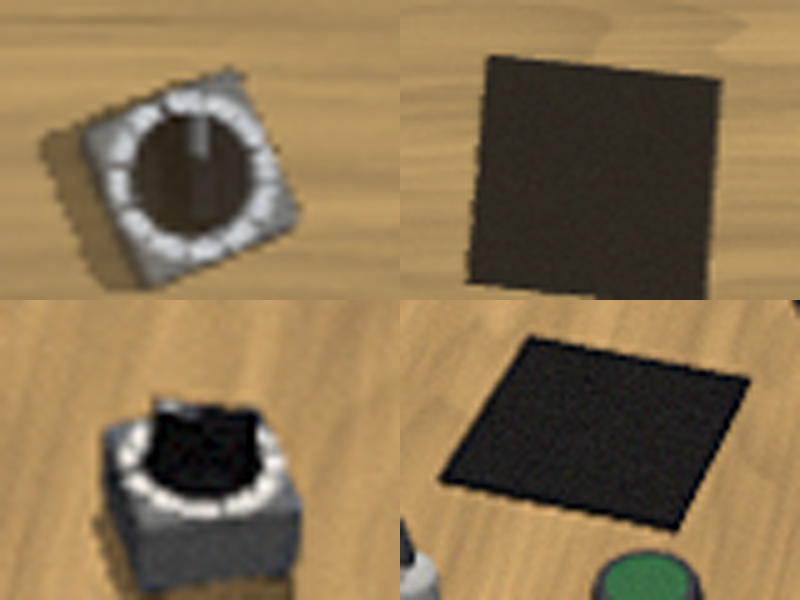

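```bash
cat > h.py <<'E'
import numpy as np
from cell import *
from scipy.spatial.transform import Rotation as R
def ray(n,p,m=None):
    m=m or camera_model(n)
    d=R.from_rotvec(m["orientation"]).as_matrix()@np.linalg.inv(m["mtx"])@[p[0],p[1],1]
    return np.array(m["xyz"]),d/np.linalg.norm(d)
def plane(n,p,z,m=None):
    c,d=ray(n,p,m); return c+d*(z-c[2])/d[2]
def tri(*obs):
    A=np.zeros((3,3));b=np.zeros(3);rs=[]
    for n,p,*m in obs:
        c,d=ray(n,p,*m);P=np.eye(3)-np.outer(d,d);A+=P;b+=P@c;rs.append((P,c))
    x=np.linalg.solve(A,b);return x,[np.linalg.norm(P@(x-c)) for P,c in rs]
def proj(n,X,m=None):
    m=m or camera_model(n)
    q=m["mtx"]@(R.from_rotvec(m["orientation"]).as_matrix().T@(np.array(X)-m["xyz"]));return q[:2]/q[2]
E
python3 - <<'E'
from h import *
np.set_printoptions(precision=1,suppress=True)
for n,a,b in[("post",(264.6,137.6),(241.3,228.7)),("tip",(256,164.4),(272,236.7)),("barL",(235.6,225.6),(332,272.6)),("barR",(248.6,219.2),(339.6,286.2)),("barLx",(235.6,225.6),(339.6,286.2)),("barRx",(248.6,219.2),(332,272.6)),("bar",(242.1,222.4),(336,279.5))]:
    print(n,*tri(("top",a),("side",b)))
for p in[(250.6,145),(293.6,155),(238.6,187)]:print("tray",plane("top",p,12))
print("rim",plane("top",(247.6,226),36))
for p in[(238,70),(85,130),(150,287),(298,212),(193,175),(161,100)]:
    q=(p[0]/8+339.6,p[1]/300*37+204.6);print("timer",plane("top",q,38))
for p in[(85,55),(320,78),(68,283),(307,300)]:print("mat",plane("top",(p[0]/5+339.6,p[1]/5+129.6),3))
for p in[(132,35),(350,80),(42,182),(278,230)]:print("matS",plane("side",(p[0]/5+254.6,p[1]/5+169.6),3))
E
```

```text
post [670.6 134.7 169.5] [np.float64(0.4023265377994903), np.float64(0.40232653779947763)]
tip [592.3 156.1 178.4] [np.float64(0.5997976490293172), np.float64(0.5997976490294625)]
barL [439.4 213.  151.9] [np.float64(9.932665277359463), np.float64(9.932665277359542)]
barR [444.6 189.1  85.8] [np.float64(10.012685847194009), np.float64(10.012685847193824)]
barLx [432.1 219.  120.1] [np.float64(0.8673876175926161), np.float64(0.8673876175926041)]
barRx [452.  183.5 119.2] [np.float64(1.5361532616666027), np.float64(1.5361532616665647)]
bar [441.8 201.3 119.2] [np.float64(0.0258363272049303), np.float64(0.025836327204969995)]
tray [700.  198.8  12. ]
tray [665.4  63.2  12. ]
tray [564.9 233.8  12. ]
rim [440.6 199.9  36. ]
timer [ 473.3 -164.9   38. ]
timer [ 451.8 -106.7   38. ]
timer [ 393.7 -129.    38. ]
timer [ 420.3 -185.2   38. ]
timer [ 434.6 -146.5   38. ]
timer [ 462.5 -135.5   38. ]
mat [ 713.1 -138.     3. ]
mat [ 695.8 -288.     3. ]
mat [ 564.2 -122.4    3. ]
mat [ 551.2 -271.8    3. ]
matS [ 694.1 -291.1    3. ]
matS [ 548.7 -270.4    3. ]
matS [ 710.9 -139.6    3. ]
matS [ 565.1 -123.     3. ]
```

Checks:
- **Basket:** bar z ≈ 119 (117 expected), bar length ≈ 41 mm, centre (442,201), yaw 0.51. It is the grey steel one; the others are red.
- **Stand:** tray edge 140 mm, yaw −0.25, hook tip (592,156,178), which puts the bend at about (621,149,150).
- **Timer:** centre about (434.6,−146.5), yaw 0.36.
- **Mat:** centre (631,−205), yaw −0.11.

Next I move above the basket.

Call:
apply_moves --plan '[{"dx": -0.57, "dy": -0.36}, {"dx": -0.57, "dy": -0.36}, {"dx": -0.57, "dy": -0.36}, {"dx": -0.57, "dy": -0.36}, {"dx": -0.57, "dy": -0.36}, {"dx": -0.57, "dy": -0.36}, {"dx": -0.57, "dy": -0.36}, {"dx": -0.57, "dy": -0.36}]' --claw 1

```text
validation failed for argument at $.pl...
```

Call:
apply_moves --plan '[{"dx": -0.57, "dy": -0.36}, {"dx": -0.57, "dy": -0.36}, {"dx": -0.57, "dy": -0.36}, {"dx": -0.57, "dy": -0.36}, {"dx": -0.57, "dy": -0.36}, {"dx": -0.57, "dy": -0.36}, {"dx": -0.57, "dy": -0.36}, {"dx": -0.57, "dy": -0.36}]'

```text
validation failed for argument at $.pl...
```

Call:
apply_moves --plan '[{"wz": -1}, {"wz": -1}, {"wz": -1}, {"wz": -1}, {"wz": -1}, {"wz": -1}, {"wz": -1}, {"wz": -1}]'

```text
validation failed for argument at $.pl...
```

Call:
apply_moves --plan '[{"dx": -0.57, "dy": -0.36, "dz": 0, "wx": 0, "wy": 0, "wz": 0}, {"dx": -0.57, "dy": -0.36, "dz": 0, "wx": 0, "wy": 0, "wz": 0}, {"dx": -0.57, "dy": -0.36, "dz": 0, "wx": 0, "wy": 0, "wz": 0}, {"dx": -0.57, "dy": -0.36, "dz": 0, "wx": 0, "wy": 0, "wz": 0}, {"dx": -0.57, "dy": -0.36, "dz": 0, "wx": 0, "wy": 0, "wz": 0}, {"dx": -0.57, "dy": -0.36, "dz": 0, "wx": 0, "wy": 0, "wz": 0}, {"dx": -0.57, "dy": -0.36, "dz": 0, "wx": 0, "wy": 0, "wz": 0}, {"dx": -0.57, "dy": -0.36, "dz": 0, "wx": 0, "wy": 0, "wz": 0}]' --claw 1

```text
time: 0.95
tcp_pos: [298.8, 364.2, 231.2]
orientation: [-0.45, -3.109, 0.0]
contact_force: [0.5, 0.3, 0.6]
grip_width: 0.999
grip_force: 0.0
```

Call:
apply_moves --plan '[{"dx": -0.57, "dy": -0.36, "dz": 0, "wx": 0, "wy": 0, "wz": 0}, {"dx": -0.57, "dy": -0.36, "dz": 0, "wx": 0, "wy": 0, "wz": 0}, {"dx": -0.57, "dy": -0.36, "dz": 0, "wx": 0, "wy": 0, "wz": 0}, {"dx": -0.57, "dy": -0.36, "dz": 0, "wx": 0, "wy": 0, "wz": 0}, {"dx": -0.57, "dy": -0.36, "dz": 0, "wx": 0, "wy": 0, "wz": 0}, {"dx": -0.57, "dy": -0.36, "dz": 0, "wx": 0, "wy": 0, "wz": 0}, {"dx": -0.57, "dy": -0.36, "dz": 0, "wx": 0, "wy": 0, "wz": 0}, {"dx": -0.57, "dy": -0.36, "dz": 0, "wx": 0, "wy": 0, "wz": 0}]'

```text
time: 1.75
tcp_pos: [441.1, 201.9, 231.1]
orientation: [-0.451, -3.109, 0.0]
contact_force: [0.1, -0.2, 0.8]
grip_width: 0.999
grip_force: 0.0
```

Call:
apply_moves --plan '[{"dx": 0, "dy": 0, "dz": 0, "wx": 0, "wy": 0, "wz": -1}, {"dx": 0, "dy": 0, "dz": 0, "wx": 0, "wy": 0, "wz": -1}, {"dx": 0, "dy": 0, "dz": 0, "wx": 0, "wy": 0, "wz": -1}, {"dx": 0, "dy": 0, "dz": 0, "wx": 0, "wy": 0, "wz": -1}, {"dx": 0, "dy": 0, "dz": 0, "wx": 0, "wy": 0, "wz": -1}, {"dx": 0, "dy": 0, "dz": 0, "wx": 0, "wy": 0, "wz": -1}, {"dx": 0, "dy": 0, "dz": 0, "wx": 0, "wy": 0, "wz": -1}, {"dx": 0, "dy": 0, "dz": 0, "wx": 0, "wy": 0, "wz": -1}]'

```text
time: 2.55
tcp_pos: [440.4, 202.9, 231.1]
orientation: [0.802, -3.037, 0.0]
contact_force: [-0.4, 0.6, -0.0]
grip_width: 0.999
grip_force: 0.0
```

```bash
cat >> h.py <<'E'
def go(x,y,z,phi,rows=8):
    """print remaining shift in tool axes (mm and per-row fraction) and turn"""
    o=get_obs();M=R.from_rotvec(o["orientation"])
    d=M.inv().apply(np.array([x,y,z])-o["tcp_pos"])
    T=np.column_stack([[-np.sin(phi),np.cos(phi),0],[np.cos(phi),np.sin(phi),0],[0,0,-1]])
    w=(M.inv()*R.from_matrix(T)).as_rotvec()
    print("t",round(o["time"],2),"tcp",o["tcp_pos"].round(1),"phi",round(float(np.arctan2(*M.as_matrix()[1::-1,1])),3),"w",o["grip_width"].__round__(3))
    print("mm",d.round(1),"frac/row",(d/40/rows).round(3),"turn/row",(w/.1/rows).round(3))
E
python3 - <<'E'
from h import *
import cv2
m=camera_model("wrist");f=grab_frame("wrist");cv2.imwrite("pics/w1.png",f)
go(442,201,83,2.084)
print([proj("wrist",p,m).round(0) for p in[(442,201,119),(452,183.5,119),(432,219,119)]])
E
```

```text
t 2.6 tcp [440.4 202.9 231.1] phi 2.093 w 1.0
mm [ -0.5  -2.4 148.1] frac/row [-0.002 -0.008  0.463] turn/row [ 0.    -0.     0.011]
[array([314., 193.]), array([288., 193.]), array([341., 193.])]
```

View pics/w1.png

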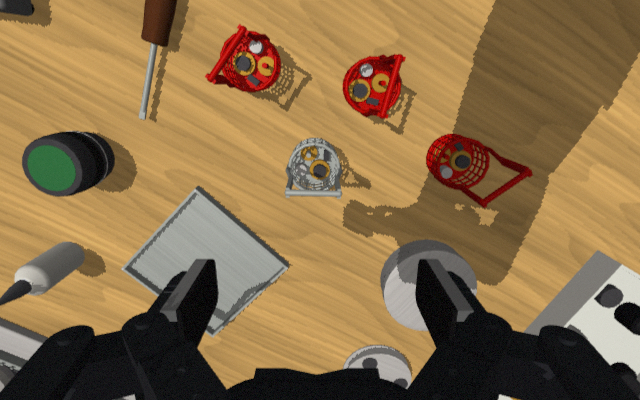

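The wrist view shows the grey bar from (287,193) to (341,193), right where predicted, so the basket is confirmed. I'll go down and grip.

Call:
apply_moves --plan '[{"dx": 0, "dy": -0.06, "dz": 0.46, "wx": 0, "wy": 0, "wz": 0.1}, {"dx": 0, "dy": 0, "dz": 0.46, "wx": 0, "wy": 0, "wz": 0}, {"dx": 0, "dy": 0, "dz": 0.46, "wx": 0, "wy": 0, "wz": 0}, {"dx": 0, "dy": 0, "dz": 0.46, "wx": 0, "wy": 0, "wz": 0}, {"dx": 0, "dy": 0, "dz": 0.46, "wx": 0, "wy": 0, "wz": 0}, {"dx": 0, "dy": 0, "dz": 0.46, "wx": 0, "wy": 0, "wz": 0}, {"dx": 0, "dy": 0, "dz": 0.46, "wx": 0, "wy": 0, "wz": 0}, {"dx": 0, "dy": 0, "dz": 0.46, "wx": 0, "wy": 0, "wz": 0}]'

```text
time: 3.4
tcp_pos: [441.6, 200.8, 83.2]
orientation: [0.777, -3.044, 0.0]
contact_force: [0.5, 0.4, -0.0]
grip_width: 0.998
grip_force: 0.0
```

Call:
apply_moves --plan '[{"dx": 0, "dy": 0, "dz": 0, "wx": 0, "wy": 0, "wz": 0}, {"dx": 0, "dy": 0, "dz": 0, "wx": 0, "wy": 0, "wz": 0}, {"dx": 0, "dy": 0, "dz": 0, "wx": 0, "wy": 0, "wz": 0}, {"dx": 0, "dy": 0, "dz": 0, "wx": 0, "wy": 0, "wz": 0}, {"dx": 0, "dy": 0, "dz": 0, "wx": 0, "wy": 0, "wz": 0}, {"dx": 0, "dy": 0, "dz": 0, "wx": 0, "wy": 0, "wz": 0}, {"dx": 0, "dy": 0, "dz": 0, "wx": 0, "wy": 0, "wz": 0}, {"dx": 0, "dy": 0, "dz": 0, "wx": 0, "wy": 0, "wz": 0}]' --claw -1

```text
time: 4.2
tcp_pos: [442.5, 201.0, 85.3]
orientation: [-0.779, 3.041, 0.0]
contact_force: [0.5, -0.8, 7.7]
grip_width: 0.493
grip_force: 61.5
```

Call:
apply_moves --plan '[{"dx": 0, "dy": 0, "dz": 0, "wx": 0, "wy": 0, "wz": 0}, {"dx": 0, "dy": 0, "dz": -0.1, "wx": 0, "wy": 0, "wz": 0}, {"dx": 0, "dy": 0, "dz": -0.2, "wx": 0, "wy": 0, "wz": 0}, {"dx": 0, "dy": 0, "dz": -0.4, "wx": 0, "wy": 0, "wz": 0}, {"dx": 0, "dy": 0, "dz": -0.4, "wx": 0, "wy": 0, "wz": 0}, {"dx": 0, "dy": 0, "dz": -0.4, "wx": 0, "wy": 0, "wz": 0}, {"dx": 0, "dy": 0, "dz": -0.4, "wx": 0, "wy": 0, "wz": 0}, {"dx": 0, "dy": 0, "dz": -0.2, "wx": 0, "wy": 0, "wz": 0}]'

```text
time: 5.0
tcp_pos: [441.9, 200.9, 169.8]
orientation: [-0.78, 3.041, 0.0]
contact_force: [0.3, -0.3, -3.0]
grip_width: 0.493
grip_force: 60.9
```

Call:
apply_moves --plan '[{"dx": 0, "dy": 0, "dz": -0.1, "wx": 0, "wy": 0, "wz": 0.9}, {"dx": 0, "dy": 0, "dz": -0.1, "wx": 0, "wy": 0, "wz": 0.95}, {"dx": 0, "dy": 0, "dz": -0.1, "wx": 0, "wy": 0, "wz": 0.95}, {"dx": 0, "dy": 0, "dz": -0.1, "wx": 0, "wy": 0, "wz": 0.95}, {"dx": 0, "dy": 0, "dz": 0, "wx": 0, "wy": 0, "wz": 0.95}, {"dx": 0, "dy": 0, "dz": 0, "wx": 0, "wy": 0, "wz": 0.95}, {"dx": 0, "dy": 0, "dz": 0, "wx": 0, "wy": 0, "wz": 0.95}, {"dx": 0, "dy": 0, "dz": 0, "wx": 0, "wy": 0, "wz": 0.95}]'

```text
time: 5.8
tcp_pos: [441.5, 200.8, 184.0]
orientation: [-0.402, -3.115, 0.0]
contact_force: [-0.3, -0.5, -2.6]
grip_width: 0.495
grip_force: 60.9
```

Run:
```python
from h import *
import cv2
go(592-60*.968,156.1+15,180,1.317)
go(621.3,148.6,180,1.317)
f=grab_frame("side")
p=proj("side",get_obs()["tcp_pos"]+[0,0,32]);print(p)
x,y=int(p[0])-45,int(p[1])-35
cv2.imwrite("pics/s1.png",cv2.resize(f[y:y+75,x:x+100],None,fx=6,fy=6,interpolation=cv2.INTER_CUBIC));print(x,y)
```

```text
t 5.8 tcp [441.5 200.8 184. ] phi 1.314 w 0.495
mm [-97.   -5.2   4. ] frac/row [-0.303 -0.016  0.012] turn/row [-0.    -0.001 -0.004]
t 5.8 tcp [441.5 200.8 184. ] phi 1.314 w 0.495
mm [-187.2   -4.8    3.9] frac/row [-0.585 -0.015  0.012] turn/row [-0.    -0.001 -0.004]
[337.35020878 247.83651499]
292 212
```

View pics/s1.png

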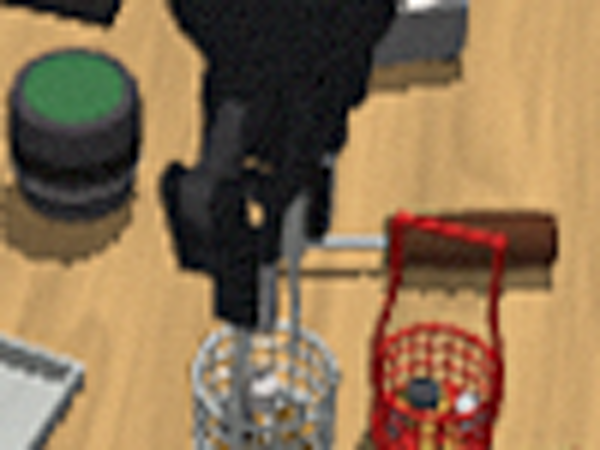

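The basket hangs upright in the grip. Next is along the hook's line to above the bend.

Call:
apply_moves --plan '[{"dx": -0.4, "dy": -0.06, "dz": 0, "wx": 0, "wy": 0, "wz": 0}, {"dx": -0.65, "dy": -0.06, "dz": 0, "wx": 0, "wy": 0, "wz": 0}, {"dx": -0.65, "dy": 0, "dz": 0, "wx": 0, "wy": 0, "wz": 0}, {"dx": -0.65, "dy": 0, "dz": 0, "wx": 0, "wy": 0, "wz": 0}, {"dx": -0.65, "dy": 0, "dz": 0, "wx": 0, "wy": 0, "wz": 0}, {"dx": -0.65, "dy": 0, "dz": 0, "wx": 0, "wy": 0, "wz": 0}, {"dx": -0.65, "dy": 0, "dz": 0, "wx": 0, "wy": 0, "wz": 0}, {"dx": -0.35, "dy": 0, "dz": 0, "wx": 0, "wy": 0, "wz": 0}]'

```text
time: 6.65
tcp_pos: [622.5, 148.3, 183.4]
orientation: [-0.393, -3.117, 0.0]
contact_force: [-1.0, 0.3, -2.3]
grip_width: 0.492
grip_force: 61.0
```

Run:
```python
from h import *
import cv2
print(proj("side",(441.5,200.8,134.7)))
go(621.3-2,149.1,157-31.7,1.317)
f=grab_frame("side");t=get_obs()["tcp_pos"]
p=proj("side",t);print(p,"bend",proj("side",(621.3,148.6,150)),"tip",proj("side",(592.3,156,178)),"rim",proj("side",t+[0,0,31.7-81]))
x,y=220,180
cv2.imwrite("pics/s2.png",cv2.resize(f[y:y+90,x:x+120],None,fx=6,fy=6,interpolation=cv2.INTER_CUBIC))
```

```text
[336.34133503 274.57508244]
t 6.65 tcp [622.5 148.3 183.4] phi 1.32 w 0.492
mm [ 3.3  0.  58.1] frac/row [0.01  0.    0.182] turn/row [-0.    -0.     0.004]
[259.47418359 230.85259582] bend [261.4690744  241.91950339] tip [272.28099163 236.85592572] rim [261.23948351 246.58930727]
```

View pics/s2.png

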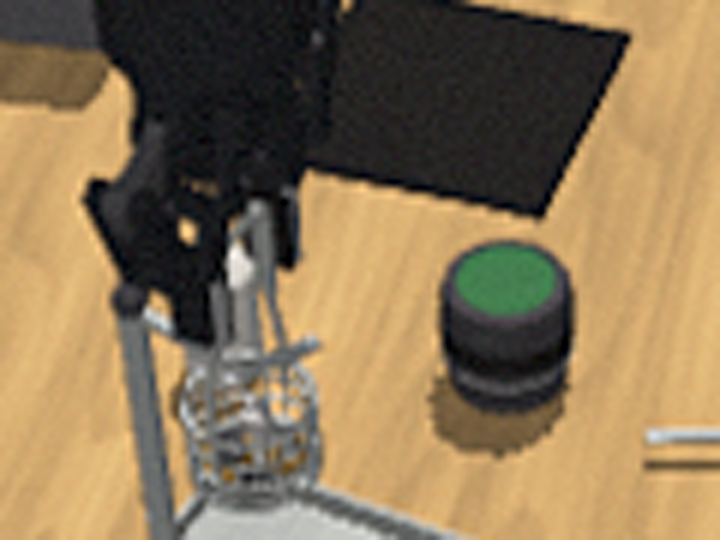

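The hook's tip, at crop (315,343), sticks out through the bail, so the alignment is right. I'll lower it.

Call:
apply_moves --plan '[{"dx": 0.07, "dy": 0, "dz": 0.2, "wx": 0, "wy": 0, "wz": 0}, {"dx": 0, "dy": 0, "dz": 0.25, "wx": 0, "wy": 0, "wz": 0}, {"dx": 0, "dy": 0, "dz": 0.25, "wx": 0, "wy": 0, "wz": 0}, {"dx": 0, "dy": 0, "dz": 0.25, "wx": 0, "wy": 0, "wz": 0}, {"dx": 0, "dy": 0, "dz": 0.2, "wx": 0, "wy": 0, "wz": 0}, {"dx": 0, "dy": 0, "dz": 0.15, "wx": 0, "wy": 0, "wz": 0}, {"dx": 0, "dy": 0, "dz": 0.1, "wx": 0, "wy": 0, "wz": 0}, {"dx": 0, "dy": 0, "dz": 0, "wx": 0, "wy": 0, "wz": 0}]'

```text
time: 7.5
tcp_pos: [618.4, 150.3, 128.4]
orientation: [0.396, 3.115, 0.0]
contact_force: [3.3, -0.6, -0.4]
grip_width: 0.493
grip_force: 61.4
```

Call:
apply_moves --plan '[{"dx": 0, "dy": 0, "dz": 0.05, "wx": 0, "wy": 0, "wz": 0}, {"dx": 0, "dy": 0, "dz": 0.05, "wx": 0, "wy": 0, "wz": 0}, {"dx": 0, "dy": 0, "dz": 0, "wx": 0, "wy": 0, "wz": 0}, {"dx": 0, "dy": 0, "dz": 0, "wx": 0, "wy": 0, "wz": 0}, {"dx": 0, "dy": 0, "dz": 0, "wx": 0, "wy": 0, "wz": 0}, {"dx": 0, "dy": 0, "dz": 0, "wx": 0, "wy": 0, "wz": 0}, {"dx": 0, "dy": 0, "dz": 0, "wx": 0, "wy": 0, "wz": 0}, {"dx": 0, "dy": 0, "dz": 0, "wx": 0, "wy": 0, "wz": 0}]'

```text
time: 8.3
tcp_pos: [619.9, 150.3, 126.5]
orientation: [0.396, 3.11, 0.003]
contact_force: [10.4, -1.0, 8.3]
grip_width: 0.493
grip_force: 62.3
```

Call:
apply_moves --plan '[{"dx": 0, "dy": 0, "dz": 0, "wx": 0, "wy": 0, "wz": 0}, {"dx": 0, "dy": 0, "dz": 0, "wx": 0, "wy": 0, "wz": 0}, {"dx": 0, "dy": 0, "dz": 0, "wx": 0, "wy": 0, "wz": 0}, {"dx": 0, "dy": 0, "dz": 0, "wx": 0, "wy": 0, "wz": 0}, {"dx": 0, "dy": 0, "dz": 0, "wx": 0, "wy": 0, "wz": 0}, {"dx": 0, "dy": 0, "dz": 0, "wx": 0, "wy": 0, "wz": 0}, {"dx": 0, "dy": 0, "dz": 0, "wx": 0, "wy": 0, "wz": 0}, {"dx": 0, "dy": 0, "dz": 0, "wx": 0, "wy": 0, "wz": 0}]' --claw 1

```text
time: 9.1
tcp_pos: [617.8, 150.4, 124.1]
orientation: [-0.396, -3.116, 0.0]
contact_force: [-0.3, 0.1, 0.5]
grip_width: 0.998
grip_force: 0.0
```

Call:
apply_moves --plan '[{"dx": 0, "dy": 0, "dz": -0.2, "wx": 0, "wy": 0, "wz": 0}, {"dx": 0, "dy": 0, "dz": -0.3, "wx": 0, "wy": 0, "wz": 0}, {"dx": 0, "dy": 0, "dz": -0.4, "wx": 0, "wy": 0, "wz": 0}, {"dx": 0, "dy": 0, "dz": -0.4, "wx": 0, "wy": 0, "wz": 0}, {"dx": 0, "dy": 0, "dz": -0.4, "wx": 0, "wy": 0, "wz": 0}, {"dx": 0, "dy": 0, "dz": -0.4, "wx": 0, "wy": 0, "wz": 0}, {"dx": 0, "dy": 0, "dz": -0.4, "wx": 0, "wy": 0, "wz": 0}, {"dx": 0, "dy": 0, "dz": -0.4, "wx": 0, "wy": 0, "wz": 0}]'

```text
time: 9.9
tcp_pos: [617.9, 150.3, 242.1]
orientation: [0.396, 3.115, 0.001]
contact_force: [-0.6, -0.5, -0.1]
grip_width: 1.0
grip_force: 0.0
```

Run:
```python
from h import *
go(435,-146.5,240,-1.21)
```

```text
t 9.9 tcp [617.9 150.3 242.1] phi 1.318 w 1.0
mm [ 102.8 -333.2    1.8] frac/row [ 0.321 -1.041  0.006] turn/row [ 2.00e-03 -0.00e+00  3.16e+00]
```

Call:
apply_moves --plan '[{"dx": 0.32, "dy": -0.9, "dz": 0, "wx": 0, "wy": 0, "wz": 0}, {"dx": 0.32, "dy": -1, "dz": 0, "wx": 0, "wy": 0, "wz": 0}, {"dx": 0.32, "dy": -1, "dz": 0, "wx": 0, "wy": 0, "wz": 0}, {"dx": 0.32, "dy": -1, "dz": 0, "wx": 0, "wy": 0, "wz": 0}, {"dx": 0.32, "dy": -1, "dz": 0, "wx": 0, "wy": 0, "wz": 0}, {"dx": 0.32, "dy": -1, "dz": 0, "wx": 0, "wy": 0, "wz": 0}, {"dx": 0.32, "dy": -1, "dz": 0, "wx": 0, "wy": 0, "wz": 0}, {"dx": 0.32, "dy": -1, "dz": 0, "wx": 0, "wy": 0, "wz": 0}]'

```text
time: 10.7
tcp_pos: [438.7, -131.2, 241.4]
orientation: [0.395, 3.115, -0.001]
contact_force: [0.5, 0.0, -0.6]
grip_width: 1.0
grip_force: 0.0
```

Call:
apply_moves --plan '[{"dx": 0, "dy": -0.43, "dz": 0, "wx": 0, "wy": 0, "wz": 0}, {"dx": 0, "dy": 0, "dz": 0, "wx": 0, "wy": 0, "wz": -1}, {"dx": 0, "dy": 0, "dz": 0, "wx": 0, "wy": 0, "wz": -1}, {"dx": 0, "dy": 0, "dz": 0, "wx": 0, "wy": 0, "wz": -1}, {"dx": 0, "dy": 0, "dz": 0, "wx": 0, "wy": 0, "wz": -1}, {"dx": 0, "dy": 0, "dz": 0, "wx": 0, "wy": 0, "wz": -1}, {"dx": 0, "dy": 0, "dz": 0, "wx": 0, "wy": 0, "wz": -1}, {"dx": 0, "dy": 0, "dz": 0, "wx": 0, "wy": 0, "wz": 0}]'

```text
time: 11.5
tcp_pos: [435.5, -146.7, 241.1]
orientation: [-0.545, 3.093, -0.001]
contact_force: [0.4, -0.4, -1.0]
grip_width: 0.999
grip_force: 0.0
```

Run:
```python
from h import *
import cv2
go(435,-146.5,240,1.93)
m=camera_model("wrist");f=grab_frame("wrist");s=grab_frame("side")
p=proj("wrist",(435,-146.5,38),m);print(p);x,y=int(p[0])-50,int(p[1])-50
np.save("w2.npy",np.r_[m["xyz"],m["orientation"]]);print("off",x,y)
A=cv2.resize(f[y:y+100,x:x+80],None,fx=5,fy=5,interpolation=cv2.INTER_CUBIC)
B=cv2.resize(s[210:310,225:305],None,fx=5,fy=5,interpolation=cv2.INTER_CUBIC)
cv2.imwrite("pics/w2.png",np.hstack([A,B]))
```

```text
t 11.5 tcp [ 435.5 -146.7  241.1] phi 1.92 w 0.999
mm [0.4 0.4 1.1] frac/row [0.001 0.001 0.004] turn/row [-0.001  0.001 -0.013]
[317.75786159 164.71111063]
off 267 114
```

View pics/w2.png

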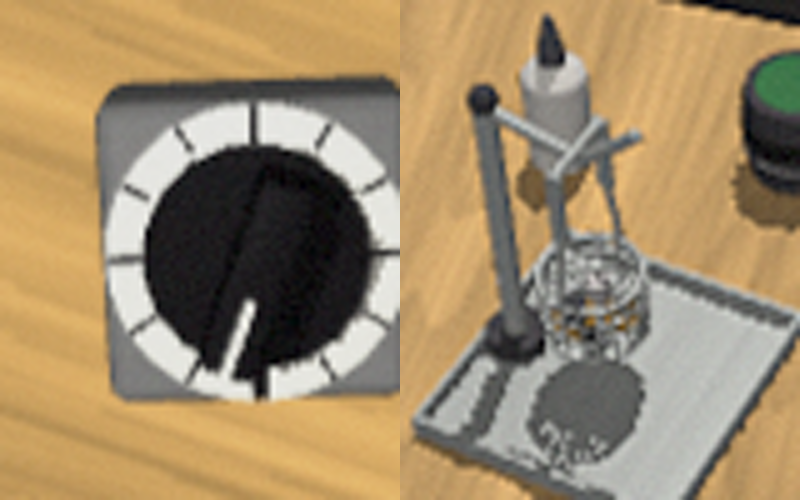

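The left half shows the timer centred in the wrist view, with its zero bar at (262,380) on the far side and the pointer just clockwise of it (about 0.24 rad). The right half shows the basket hanging in the bend.

Run:
```python
from h import *
v=np.load("w2.npy");m=dict(camera_model("wrist"),xyz=v[:3],orientation=v[3:])
g=lambda x,y,z=38:plane("wrist",(x/5+266.6,y/5+113.6),z,m)
a,b,l,r=g(262,380),g(253,122),g(128,259),g(385,253)
print(a,b,(a+b)/2,(l+r)/2,np.arctan2(*(a-b)[1::-1]),np.arctan2(*(r-l)[1::-1])+np.pi/2,np.arctan2(*(l-r)[1::-1])-np.pi/2)
p,q=g(232,375,63),g(248,300,63);print("ptr",np.arctan2(*(p-q)[1::-1]))
go(435,-146.5,6,1.93)
```

```text
[ 459.57789662 -136.14763242   38.        ] [ 409.57290704 -156.37087632   38.        ] [ 434.57540183 -146.25925437   38.        ] [ 435.04378704 -146.34723158   38.        ] 0.38431478942594494 3.5143669880986743 -2.768818319080912
ptr 0.14434527257098595
t 11.6 tcp [ 435.5 -146.7  240.8] phi 1.915 w 1.001
mm [  0.5   0.5 234.8] frac/row [0.002 0.002 0.734] turn/row [-0.001  0.001 -0.019]
```

Call:
apply_moves --plan '[{"dx": 0, "dy": 0, "dz": 0.6, "wx": 0, "wy": 0, "wz": -0.33}, {"dx": 0, "dy": 0, "dz": 0.9, "wx": 0, "wy": 0, "wz": 0}, {"dx": 0, "dy": 0, "dz": 0.9, "wx": 0, "wy": 0, "wz": 0}, {"dx": 0, "dy": 0, "dz": 0.9, "wx": 0, "wy": 0, "wz": 0}, {"dx": 0, "dy": 0, "dz": 0.9, "wx": 0, "wy": 0, "wz": 0}, {"dx": 0, "dy": 0, "dz": 0.9, "wx": 0, "wy": 0, "wz": 0}, {"dx": 0, "dy": 0, "dz": 0.6, "wx": 0, "wy": 0, "wz": 0}, {"dx": 0, "dy": 0, "dz": 0.2, "wx": 0, "wy": 0, "wz": 0}]'

```text
time: 12.4
tcp_pos: [434.5, -146.3, 2.3]
orientation: [0.59, -3.083, -0.003]
contact_force: [0.1, -0.5, 0.5]
grip_width: 0.997
grip_force: 0.0
```

Call:
apply_moves --plan '[{"dx": 0, "dy": 0, "dz": 0, "wx": 0, "wy": 0, "wz": 0}, {"dx": 0, "dy": 0, "dz": 0, "wx": 0, "wy": 0, "wz": 0}, {"dx": 0, "dy": 0, "dz": 0, "wx": 0, "wy": 0, "wz": 0}, {"dx": 0, "dy": 0, "dz": 0, "wx": 0, "wy": 0, "wz": 0}, {"dx": 0, "dy": 0, "dz": 0, "wx": 0, "wy": 0, "wz": 0}, {"dx": 0, "dy": 0, "dz": 0, "wx": 0, "wy": 0, "wz": 0}, {"dx": 0, "dy": 0, "dz": 0, "wx": 0, "wy": 0, "wz": 0}, {"dx": 0, "dy": 0, "dz": 0, "wx": 0, "wy": 0, "wz": 0}]' --claw -1

```text
time: 13.2
tcp_pos: [436.1, -146.9, 5.3]
orientation: [-0.593, 3.083, -0.002]
contact_force: [-0.8, 0.2, 8.6]
grip_width: 0.736
grip_force: 66.9
```

Call:
apply_moves --plan '[{"dx": 0, "dy": 0, "dz": -0.1, "wx": 0, "wy": 0, "wz": 0}, {"dx": 0, "dy": 0, "dz": -0.2, "wx": 0, "wy": 0, "wz": 0}, {"dx": 0, "dy": 0, "dz": -0.2, "wx": 0, "wy": 0, "wz": 0}, {"dx": 0, "dy": 0, "dz": -0.2, "wx": 0, "wy": 0, "wz": 0}, {"dx": 0, "dy": 0, "dz": -0.2, "wx": 0, "wy": 0, "wz": 0}, {"dx": 0, "dy": 0, "dz": -0.2, "wx": 0, "wy": 0, "wz": 0}, {"dx": 0, "dy": 0, "dz": -0.2, "wx": 0, "wy": 0, "wz": 0}, {"dx": 0, "dy": 0, "dz": -0.1, "wx": 0, "wy": 0, "wz": 0}]'

```text
time: 14.0
tcp_pos: [435.6, -146.8, 61.0]
orientation: [-0.594, 3.084, -0.001]
contact_force: [0.0, -0.3, -2.2]
grip_width: 0.735
grip_force: 66.1
```

Run:
```python
from h import *
go(631,-205,60,1.46)
```

```text
t 14.0 tcp [ 435.6 -146.8   61. ] phi 1.951 w 0.735
mm [-159.8 -126.6    1.2] frac/row [-0.499 -0.396  0.004] turn/row [-0.001  0.001  0.614]
```

Call:
apply_moves --plan '[{"dx": -0.3, "dy": -0.24, "dz": 0, "wx": 0, "wy": 0, "wz": 0}, {"dx": -0.6, "dy": -0.47, "dz": 0, "wx": 0, "wy": 0, "wz": 0}, {"dx": -0.6, "dy": -0.47, "dz": 0, "wx": 0, "wy": 0, "wz": 0}, {"dx": -0.6, "dy": -0.47, "dz": 0, "wx": 0, "wy": 0, "wz": 0}, {"dx": -0.6, "dy": -0.47, "dz": 0, "wx": 0, "wy": 0, "wz": 0}, {"dx": -0.6, "dy": -0.47, "dz": 0, "wx": 0, "wy": 0, "wz": 0}, {"dx": -0.5, "dy": -0.4, "dz": 0, "wx": 0, "wy": 0, "wz": 0}, {"dx": -0.2, "dy": -0.17, "dz": 0, "wx": 0, "wy": 0, "wz": 0}]'

```text
time: 14.8
tcp_pos: [632.2, -205.0, 59.6]
orientation: [0.594, -3.085, -0.0]
contact_force: [0.2, 0.4, -2.2]
grip_width: 0.741
grip_force: 66.3
```

Call:
apply_moves --plan '[{"dx": 0, "dy": 0, "dz": 0, "wx": 0, "wy": 0, "wz": 0.5}, {"dx": 0, "dy": 0, "dz": 0, "wx": 0, "wy": 0, "wz": 0.7}, {"dx": 0, "dy": 0, "dz": 0, "wx": 0, "wy": 0, "wz": 0.7}, {"dx": 0, "dy": 0, "dz": 0, "wx": 0, "wy": 0, "wz": 0.7}, {"dx": 0, "dy": 0, "dz": 0, "wx": 0, "wy": 0, "wz": 0.7}, {"dx": 0, "dy": 0, "dz": 0, "wx": 0, "wy": 0, "wz": 0.7}, {"dx": 0, "dy": 0, "dz": 0, "wx": 0, "wy": 0, "wz": 0.6}, {"dx": 0, "dy": 0, "dz": 0, "wx": 0, "wy": 0, "wz": 0.3}]'

```text
time: 15.6
tcp_pos: [630.7, -204.6, 59.8]
orientation: [-0.176, -3.136, -0.0]
contact_force: [-0.5, 0.8, -1.4]
grip_width: 0.736
grip_force: 66.2
```

Run:
```python
from h import *
go(631,-205,8,1.46)
```

```text
t 15.6 tcp [ 630.7 -204.6   59.8] phi 1.459 w 0.736
mm [-0.4 -0.4 51.8] frac/row [-0.001 -0.001  0.162] turn/row [ 0.    -0.001 -0.002]
```

Call:
apply_moves --plan '[{"dx": 0, "dy": 0, "dz": 0.15, "wx": 0, "wy": 0, "wz": 0}, {"dx": 0, "dy": 0, "dz": 0.25, "wx": 0, "wy": 0, "wz": 0}, {"dx": 0, "dy": 0, "dz": 0.25, "wx": 0, "wy": 0, "wz": 0}, {"dx": 0, "dy": 0, "dz": 0.2, "wx": 0, "wy": 0, "wz": 0}, {"dx": 0, "dy": 0, "dz": 0.2, "wx": 0, "wy": 0, "wz": 0}, {"dx": 0, "dy": 0, "dz": 0.1, "wx": 0, "wy": 0, "wz": 0}, {"dx": 0, "dy": 0, "dz": 0.08, "wx": 0, "wy": 0, "wz": 0}, {"dx": 0, "dy": 0, "dz": 0.03, "wx": 0, "wy": 0, "wz": 0}]'

```text
time: 16.4
tcp_pos: [630.8, -204.7, 9.4]
orientation: [-0.172, -3.137, -0.0]
contact_force: [0.7, 0.0, -1.4]
grip_width: 0.738
grip_force: 66.2
```

Call:
apply_moves --plan '[{"dx": 0, "dy": 0, "dz": 0.02, "wx": 0, "wy": 0, "wz": 0}, {"dx": 0, "dy": 0, "dz": 0.02, "wx": 0, "wy": 0, "wz": 0}, {"dx": 0, "dy": 0, "dz": 0, "wx": 0, "wy": 0, "wz": 0}, {"dx": 0, "dy": 0, "dz": 0, "wx": 0, "wy": 0, "wz": 0}, {"dx": 0, "dy": 0, "dz": 0, "wx": 0, "wy": 0, "wz": 0}, {"dx": 0, "dy": 0, "dz": 0, "wx": 0, "wy": 0, "wz": 0}, {"dx": 0, "dy": 0, "dz": 0, "wx": 0, "wy": 0, "wz": 0}, {"dx": 0, "dy": 0, "dz": 0, "wx": 0, "wy": 0, "wz": 0}]'

```text
time: 17.2
tcp_pos: [631.0, -204.7, 8.4]
orientation: [0.172, 3.136, -0.0]
contact_force: [-0.9, 0.5, 3.8]
grip_width: 0.74
grip_force: 66.7
```

It is seated (force reversed to +3.8 N). I'll release and rise.

Call:
apply_moves --plan '[{"dx": 0, "dy": 0, "dz": 0, "wx": 0, "wy": 0, "wz": 0}, {"dx": 0, "dy": 0, "dz": 0, "wx": 0, "wy": 0, "wz": 0}, {"dx": 0, "dy": 0, "dz": 0, "wx": 0, "wy": 0, "wz": 0}, {"dx": 0, "dy": 0, "dz": 0, "wx": 0, "wy": 0, "wz": 0}, {"dx": 0, "dy": 0, "dz": 0, "wx": 0, "wy": 0, "wz": 0}, {"dx": 0, "dy": 0, "dz": 0, "wx": 0, "wy": 0, "wz": 0}, {"dx": 0, "dy": 0, "dz": 0, "wx": 0, "wy": 0, "wz": 0}, {"dx": 0, "dy": 0, "dz": 0, "wx": 0, "wy": 0, "wz": 0}]' --claw 1

```text
time: 18.0
tcp_pos: [630.9, -204.6, 8.1]
orientation: [-0.172, -3.137, 0.0]
contact_force: [1.0, 0.2, -0.8]
grip_width: 0.999
grip_force: 0.0
```

Call:
apply_moves --plan '[{"dx": 0, "dy": 0, "dz": -0.4, "wx": 0, "wy": 0, "wz": 0}, {"dx": 0, "dy": 0, "dz": -0.7, "wx": 0, "wy": 0, "wz": 0}, {"dx": 0, "dy": 0, "dz": -0.7, "wx": 0, "wy": 0, "wz": 0}, {"dx": 0, "dy": 0, "dz": -0.7, "wx": 0, "wy": 0, "wz": 0}, {"dx": 0, "dy": 0, "dz": -0.7, "wx": 0, "wy": 0, "wz": 0}, {"dx": 0, "dy": 0, "dz": -0.6, "wx": 0, "wy": 0, "wz": 0}, {"dx": 0, "dy": 0, "dz": -0.2, "wx": 0, "wy": 0, "wz": 0}, {"dx": 0, "dy": 0, "dz": 0, "wx": 0, "wy": 0, "wz": 0}]'

```text
time: 18.8
tcp_pos: [631.2, -204.8, 169.6]
orientation: [0.172, 3.135, -0.001]
contact_force: [0.3, -0.1, 0.1]
grip_width: 1.0
grip_force: 0.0
```

Run:
```python
from h import *
import cv2
go(631,-205,60,1.22)
m=camera_model("wrist");f=grab_frame("wrist")
p=proj("wrist",(631,-205,41),m);x,y=int(p[0])-60,int(p[1])-50;print(p,x,y)
np.save("w3.npy",np.r_[m["xyz"],m["orientation"]])
cv2.imwrite("pics/w3.png",cv2.resize(f[y:y+100,x:x+130],None,fx=6,fy=6,interpolation=cv2.INTER_CUBIC))
```

```text
t 18.8 tcp [ 631.2 -204.8  169.6] phi 1.461 w 1.0
mm [  0.4  -0.2 109.6] frac/row [ 0.001 -0.001  0.343] turn/row [-0.     0.003  0.301]
[317.46271685 184.74818706] 257 134
```

View pics/w3.png

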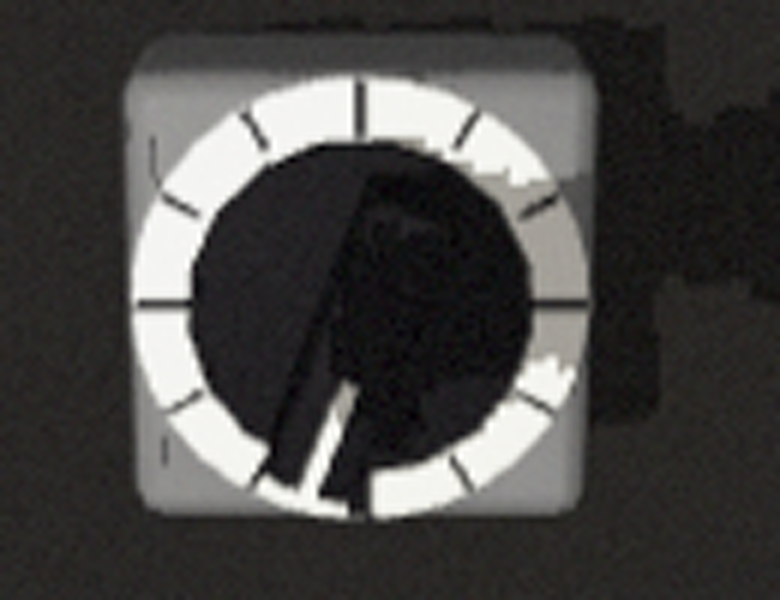

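The timer is square on the mat, with the dial centre at crop (362,303) as predicted and zero straight to the far side at (360,500). The knob's bar edge gives about 0.30 rad. I'll take the knob with the tool turned 0.3 clockwise.

Call:
apply_moves --plan '[{"dx": 0, "dy": 0, "dz": 0.3, "wx": 0, "wy": 0, "wz": 0.5}, {"dx": 0, "dy": 0, "dz": 0.5, "wx": 0, "wy": 0, "wz": 0.5}, {"dx": 0, "dy": 0, "dz": 0.5, "wx": 0, "wy": 0, "wz": 0.5}, {"dx": 0, "dy": 0, "dz": 0.5, "wx": 0, "wy": 0, "wz": 0.5}, {"dx": 0, "dy": 0, "dz": 0.5, "wx": 0, "wy": 0, "wz": 0.5}, {"dx": 0, "dy": 0, "dz": 0.4, "wx": 0, "wy": 0, "wz": 0.5}, {"dx": 0, "dy": 0, "dz": 0.25, "wx": 0, "wy": 0, "wz": 0}, {"dx": 0, "dy": 0, "dz": 0.05, "wx": 0, "wy": 0, "wz": 0}]'

```text
time: 19.65
tcp_pos: [629.9, -204.3, 45.9]
orientation: [-0.636, -3.073, -0.001]
contact_force: [0.1, 0.9, 0.5]
grip_width: 1.001
grip_force: 0.0
```

Call:
apply_moves --plan '[{"dx": 0, "dy": 0, "dz": 0, "wx": 0, "wy": 0, "wz": 0}, {"dx": 0, "dy": 0, "dz": 0, "wx": 0, "wy": 0, "wz": 0}, {"dx": 0, "dy": 0, "dz": 0, "wx": 0, "wy": 0, "wz": 0}, {"dx": 0, "dy": 0, "dz": 0, "wx": 0, "wy": 0, "wz": 0}, {"dx": 0, "dy": 0, "dz": 0, "wx": 0, "wy": 0, "wz": 0}, {"dx": 0, "dy": 0, "dz": 0, "wx": 0, "wy": 0, "wz": 0}, {"dx": 0, "dy": 0, "dz": 0, "wx": 0, "wy": 0, "wz": 0}, {"dx": 0, "dy": 0, "dz": 0, "wx": 0, "wy": 0, "wz": 0}]' --claw -1

```text
time: 20.45
tcp_pos: [631.1, -204.7, 48.6]
orientation: [0.639, 3.075, -0.0]
contact_force: [-0.1, 0.4, 5.5]
grip_width: 0.125
grip_force: 60.0
```

Call:
apply_moves --plan '[{"dx": 0, "dy": 0, "dz": 0, "wx": 0, "wy": 0, "wz": 0}, {"dx": 0, "dy": 0, "dz": 0, "wx": 0, "wy": 0, "wz": 0}, {"dx": 0, "dy": 0, "dz": 0, "wx": 0, "wy": 0, "wz": 0}, {"dx": 0, "dy": 0, "dz": 0, "wx": 0, "wy": 0, "wz": 0}, {"dx": 0, "dy": 0, "dz": 0, "wx": 0, "wy": 0, "wz": 0}, {"dx": 0, "dy": 0, "dz": 0, "wx": 0, "wy": 0, "wz": 0}, {"dx": 0, "dy": 0, "dz": 0, "wx": 0, "wy": 0, "wz": 0}, {"dx": 0, "dy": 0, "dz": 0, "wx": 0, "wy": 0, "wz": 0}]'

```text
time: 21.25
tcp_pos: [631.1, -204.8, 48.6]
orientation: [0.639, 3.075, -0.0]
contact_force: [-0.9, 0.2, 6.1]
grip_width: 0.122
grip_force: 60.0
```

Run:
```python
from h import *
go(631,-205,49,0.414)
print(get_obs()["contact_force"],get_obs()["moment"])
```

```text
t 21.25 tcp [ 631.1 -204.8   48.6] phi 1.161 w 0.122
mm [-0.  -0.3 -0.4] frac/row [-0.    -0.001 -0.001] turn/row [0.    0.001 0.934]
[-0.89344221  0.19930174  6.12038793] [ 0.04506852  0.172055   -0.04553621]
```

It already presses with 6 N. I'll push down about 2.5 mm more to reach 8–15 N.

Call:
apply_moves --plan '[{"dx": 0, "dy": 0, "dz": 0.03, "wx": 0, "wy": 0, "wz": 0}, {"dx": 0, "dy": 0, "dz": 0.03, "wx": 0, "wy": 0, "wz": 0}, {"dx": 0, "dy": 0, "dz": 0, "wx": 0, "wy": 0, "wz": 0}, {"dx": 0, "dy": 0, "dz": 0, "wx": 0, "wy": 0, "wz": 0}, {"dx": 0, "dy": 0, "dz": 0, "wx": 0, "wy": 0, "wz": 0}, {"dx": 0, "dy": 0, "dz": 0, "wx": 0, "wy": 0, "wz": 0}, {"dx": 0, "dy": 0, "dz": 0, "wx": 0, "wy": 0, "wz": 0}, {"dx": 0, "dy": 0, "dz": 0, "wx": 0, "wy": 0, "wz": 0}]'

```text
time: 22.05
tcp_pos: [631.3, -204.8, 48.4]
orientation: [0.639, 3.074, -0.001]
contact_force: [-11.3, 4.0, 25.3]
grip_width: 0.128
grip_force: 62.9
```

Call:
apply_moves --plan '[{"dx": 0, "dy": 0, "dz": -0.04, "wx": 0, "wy": 0, "wz": 0}, {"dx": 0, "dy": 0, "dz": 0, "wx": 0, "wy": 0, "wz": 0}, {"dx": 0, "dy": 0, "dz": 0, "wx": 0, "wy": 0, "wz": 0}, {"dx": 0, "dy": 0, "dz": 0, "wx": 0, "wy": 0, "wz": 0}, {"dx": 0, "dy": 0, "dz": 0, "wx": 0, "wy": 0, "wz": 0}, {"dx": 0, "dy": 0, "dz": 0, "wx": 0, "wy": 0, "wz": 0}, {"dx": 0, "dy": 0, "dz": 0, "wx": 0, "wy": 0, "wz": 0}, {"dx": 0, "dy": 0, "dz": 0, "wx": 0, "wy": 0, "wz": 0}]'

```text
time: 22.85
tcp_pos: [631.1, -204.8, 48.5]
orientation: [0.639, 3.075, -0.0]
contact_force: [-5.2, 1.4, 12.2]
grip_width: 0.124
grip_force: 61.0
```

Call:
apply_moves --plan '[{"dx": 0, "dy": 0, "dz": 0, "wx": 0, "wy": 0, "wz": 0.5}, {"dx": 0, "dy": 0, "dz": 0, "wx": 0, "wy": 0, "wz": 0.5}, {"dx": 0, "dy": 0, "dz": 0, "wx": 0, "wy": 0, "wz": 0.5}, {"dx": 0, "dy": 0, "dz": 0, "wx": 0, "wy": 0, "wz": 0.5}, {"dx": 0, "dy": 0, "dz": 0, "wx": 0, "wy": 0, "wz": 0.5}, {"dx": 0, "dy": 0, "dz": 0, "wx": 0, "wy": 0, "wz": 0.5}, {"dx": 0, "dy": 0, "dz": 0, "wx": 0, "wy": 0, "wz": 0.5}, {"dx": 0, "dy": 0, "dz": 0, "wx": 0, "wy": 0, "wz": 0.5}]'

```text
time: 23.65
tcp_pos: [631.2, -204.8, 48.5]
orientation: [1.24, 2.885, -0.0]
contact_force: [-5.3, 1.8, 12.4]
grip_width: 0.12
grip_force: 61.0
```

Call:
apply_moves --plan '[{"dx": 0, "dy": 0, "dz": 0, "wx": 0, "wy": 0, "wz": 0.5}, {"dx": 0, "dy": 0, "dz": 0, "wx": 0, "wy": 0, "wz": 0.5}, {"dx": 0, "dy": 0, "dz": 0, "wx": 0, "wy": 0, "wz": 0.5}, {"dx": 0, "dy": 0, "dz": 0, "wx": 0, "wy": 0, "wz": 0.5}, {"dx": 0, "dy": 0, "dz": 0, "wx": 0, "wy": 0, "wz": 0.5}, {"dx": 0, "dy": 0, "dz": 0, "wx": 0, "wy": 0, "wz": 0.5}, {"dx": 0, "dy": 0, "dz": 0, "wx": 0, "wy": 0, "wz": 0.5}, {"dx": 0, "dy": 0, "dz": 0, "wx": 0, "wy": 0, "wz": 0}]'

```text
time: 24.45
tcp_pos: [631.1, -204.8, 48.5]
orientation: [1.723, 2.626, 0.0]
contact_force: [-4.5, 1.0, 12.6]
grip_width: 0.124
grip_force: 61.1
```

Call:
apply_moves --plan '[{"dx": 0, "dy": 0, "dz": 0, "wx": 0, "wy": 0, "wz": 0}, {"dx": 0, "dy": 0, "dz": 0, "wx": 0, "wy": 0, "wz": 0}, {"dx": 0, "dy": 0, "dz": 0, "wx": 0, "wy": 0, "wz": 0}, {"dx": 0, "dy": 0, "dz": 0, "wx": 0, "wy": 0, "wz": 0}, {"dx": 0, "dy": 0, "dz": 0, "wx": 0, "wy": 0, "wz": 0}, {"dx": 0, "dy": 0, "dz": 0, "wx": 0, "wy": 0, "wz": 0}, {"dx": 0, "dy": 0, "dz": 0, "wx": 0, "wy": 0, "wz": 0}, {"dx": 0, "dy": 0, "dz": 0, "wx": 0, "wy": 0, "wz": 0}]' --claw 1

```text
time: 25.25
tcp_pos: [630.9, -204.6, 47.3]
orientation: [-1.721, -2.628, -0.0]
contact_force: [-0.0, -0.4, -0.1]
grip_width: 0.999
grip_force: 0.0
```

Call:
apply_moves --plan '[{"dx": 0, "dy": 0, "dz": -0.4, "wx": 0, "wy": 0, "wz": 0}, {"dx": 0, "dy": 0, "dz": -0.7, "wx": 0, "wy": 0, "wz": 0}, {"dx": 0, "dy": 0, "dz": -0.7, "wx": 0, "wy": 0, "wz": 0}, {"dx": 0, "dy": 0, "dz": -0.7, "wx": 0, "wy": 0, "wz": 0}, {"dx": 0, "dy": 0, "dz": -0.5, "wx": 0, "wy": 0, "wz": 0}, {"dx": 0, "dy": 0, "dz": -0.2, "wx": 0, "wy": 0, "wz": 0}, {"dx": 0, "dy": 0, "dz": 0, "wx": 0, "wy": 0, "wz": 0}, {"dx": 0, "dy": 0, "dz": 0, "wx": 0, "wy": 0, "wz": 0}]'

```text
time: 26.05
tcp_pos: [630.5, -204.5, 174.4]
orientation: [-1.721, -2.627, 0.0]
contact_force: [0.4, 0.2, -0.5]
grip_width: 0.996
grip_force: 0.0
```

Run:
```python
from h import *
import cv2
go(631,-205,60,0.414)
m=camera_model("wrist");f=grab_frame("wrist");s=grab_frame("side")
p=proj("wrist",(631,-205,41),m);x,y=int(p[0])-50,int(p[1])-50;print(p,x,y)
np.save("w4.npy",np.r_[m["xyz"],m["orientation"]])
B=cv2.resize(s[210:310,225:285],None,fx=5,fy=5,interpolation=cv2.INTER_CUBIC)
cv2.imwrite("pics/w4.png",np.hstack([cv2.resize(f[y:y+100,x:x+100],None,fx=5,fy=5,interpolation=cv2.INTER_CUBIC),B]))
```

```text
t 26.05 tcp [ 630.5 -204.5  174.4] phi 0.411 w 0.996
mm [ -0.7   0.3 114.4] frac/row [-0.002  0.001  0.358] turn/row [-0.001 -0.001 -0.004]
[317.72403852 183.35358262] 267 133
```

View pics/w4.png

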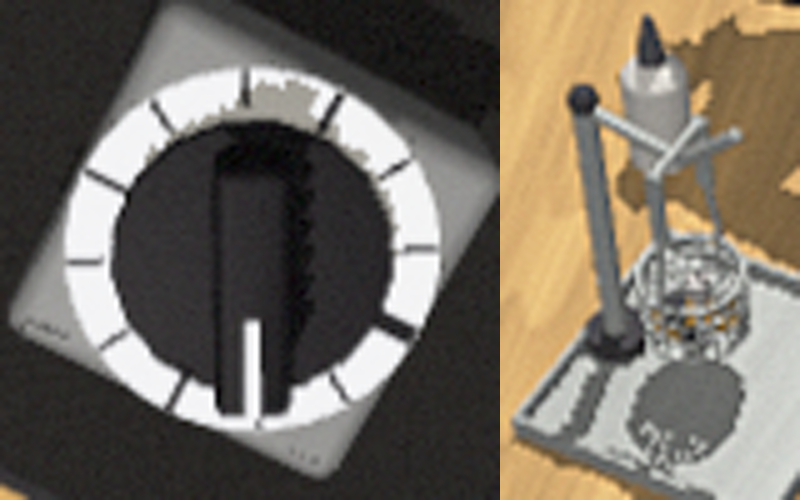

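The pointer, at (252,400), stands on the second mark after zero, with the zero bar at (397,327). The housing has stayed square, and the basket hangs in the bend. Handing in.

```bash
python3 -c "from cell import *; print(finish_job())"
```

```text
the job is handed in; nothing more can be done
None
```

I've handed the job in after about 26 s of robot time: the basket hangs in the hook's bend, and the timer stands square in the middle of the mat, zero mark to the far side, wound to about 10 minutes; the hand-in returned no verdict.

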